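Build the canister tower

TASK

Build the canister tower on the round wooden stand: the largest canister in the seat of the stand, the middle-sized one on it, then the small one, and the slim one with the knob on top, each standing upright inside the raised rim of what is below it. Put them there in that order, one after another, and leave the finished tower standing by itself. Do not tip any canister over, and leave the salt shaker, the espresso cup and the garlic where they are.

Things in the scene. Friction and masses are not known exactly. Their poses are not given: they have to be found in the camera images.
- stand: round dark wooden stand, 100 mm across, fixed to the sideboard. Its seat is a cork-lined hollow 73 mm across with its floor 10 mm above the sideboard, and a rim round it 14 mm above the sideboard. Origin at the centre of the underside, z up; yaw means nothing
- large_center (a point): the largest canister, round, white ceramic, wooden lid: 64 mm across, 52 mm high. Foot 54 mm across, widening to 64 mm by 10 mm up, straight above; lid flush with the body. Lid face 48 mm above the underside, ringed by a 4 mm high rim, 58.5 mm inside, where the next canister stands. Loose, 0.25 kg. Point: on the axis, half-way up (26 mm above the underside); z up; yaw means nothing
- medium_center (a point): the middle-sized canister, round, white ceramic, wooden lid: 53 mm across, 48 mm high. Foot 44 mm across, widening to 53 mm by 10 mm up, straight above; lid flush with the body. Lid face 44 mm above the underside, ringed by a 4 mm high rim, 47.5 mm inside, where the next canister stands. Loose, 0.18 kg. Point: on the axis, half-way up (24 mm above the underside); z up; yaw means nothing
- small_center (a point): the small (third largest) canister, round, white ceramic, wooden lid: 42 mm across, 44 mm high. Foot 33 mm across, widening to 42 mm by 10 mm up, straight above; lid flush with the body. Lid face 40 mm above the underside, ringed by a 4 mm high rim, 36.5 mm inside, where the next canister stands. Loose, 0.12 kg. Point: on the axis, half-way up (22 mm above the underside); z up; yaw means nothing
- top_center (a point): the slim canister with a knob, narrowest of the four: white ceramic, wooden lid, 30 mm across, 52 mm high with its knob. Foot 22 mm across, widening to 30 mm by 10 mm up, straight to the flat lid face 38 mm up; ball knob 14 mm across. Loose, 0.07 kg. Point: on the axis, 26 mm above the underside (half-way up, on the straight side); z up; yaw means nothing
- salt_shaker: bystander: glass salt shaker with grey top, 44 mm across, 90 mm high, loose; origin at the centre of its underside. Leave alone
- espresso_cup: bystander: small white cup with an ear, 62 x 89 mm, 52 mm high, loose; origin at the underside. Leave alone
- garlic: bystander: garlic bulb, 60 x 57 mm, 58 mm high, loose; origin at the underside. Leave alone
Not all that is in view belongs to the job. Leave any blue or orange look-alike of the part that bears large_center alone.

How it is judged (in metres and radians):
On the way, in this order (a step that is already met when the one before it is completed fails the run):
1. the largest canister stands in the seat of the stand (horizontal distance between large_center and stand below 0.011 m and z of large_center in the frame of stand between 0.033 and 0.039 m and angle between large_center's own z axis and vertical below 0.07 rad), for 0.2 s.
2. the middle-sized canister stands on the largest, inside its rim (horizontal distance between medium_center and large_center below 0.011 m and z of medium_center in the frame of large_center between 0.043 and 0.049 m and angle between medium_center's own z axis and vertical below 0.07 rad), for 0.2 s.
3. the small canister stands on the middle-sized one, inside its rim (horizontal distance between small_center and medium_center below 0.011 m and z of small_center in the frame of medium_center between 0.039 and 0.045 m and angle between small_center's own z axis and vertical below 0.07 rad), for 0.2 s.
4. the knobbed canister stands on the small one, inside its rim (horizontal distance between top_center and small_center below 0.011 m and z of top_center in the frame of small_center between 0.041 and 0.047 m and angle between top_center's own z axis and vertical below 0.07 rad), for 0.2 s.
At the end, for the whole second after the job is handed in: The tower stands on the stand: largest in the seat, then middle-sized, small and knobbed canister, each with its axis within 11 mm of that of what is below it, at its seated height within 3 mm, upright within 4 degrees, at rest and released (all of step 1 and all of step 2 and all of step 3 and all of step 4 and linear speed of each of can_large, can_medium, can_small, can_top below 0.02 m/s); the robot touches nothing.
It fails at once if a canister is tipped over (more than 35 degrees) (angle between any of large_center, medium_center, small_center, top_center's own z axis and vertical above 0.61 rad).
It fails at once if the salt shaker is moved more than 30 mm (distance of salt_shaker from where it was at the start of the episode above 0.03 m).
It fails at once if the espresso cup is moved more than 30 mm (distance of espresso_cup from where it was at the start of the episode above 0.03 m).
It fails at once if the garlic bulb is moved more than 30 mm (distance of garlic from where it was at the start of the episode above 0.03 m).
It also fails if it takes over 120 s, if anything falls off the work surface, if the arm or the gripper's body presses on something with over 40 N, if the wrist force passes 120 N, or if a joint passes its speed limit or range.

ROBOT

A 6-joint arm with a two-finger parallel gripper is mounted at the origin on a cart in front of the work surface, level with it; the furniture and walls round the work are solid. World frame = base frame: x ahead of the robot, y to its left, z up, the work surface at z = 0. Lengths are in mm, angles in rad, forces in N, time in s.
With the tool pointing down it reaches from about 300 to 775 mm from the base axis. Payload 14.6 kg.
Tool frame: the origin (TCP) lies midway between the tips of the shut fingers; the grasp point (between the pads) lies 19 mm behind it (ctrl.pinch_z is the distance from the TCP to the grasp point, in mm); z points along the fingers, y is the line along which they close (so a half turn about z gives the same grasp; the last joint's range is limited). The gripper opens to 85 mm and grips with 20 to 120 N. Pads are 22 mm wide; open, the fingers measure 114 mm over their backs; the gripper's body (76 mm by 85 mm) begins 54 mm behind the grasp point. The pads swing forward as they close: fully open they stand 13 mm farther back than shut.
Start: joints at [-0.067, 0.3, 1.521, -0, 1.321, -0.067], TCP at [549.99, -0.002, 231.281] pointing down, gripper open.
Joint ranges: [-3.03, 3.03], [-0.79, 2.21], [0.23, 2.52], [-1.04, 4.18], [0, 3.07], [-2.55, 2.55]. Speed limits (rad/s): [2.22, 2.22, 2.57, 3.14, 3.14, 3.14].

INTERFACE

Orientations are given as a 3x3 rotation matrix whose columns are the frame's x, y, z axes.
In Python, from station import ctrl, eyes, ticket gives the robot as it stands.
- The arm moves only by the tool send_rows, never from a script. Its argument "rows" is a list of rows, each an object of numbers: "x", "y", "z": the shift along the tool's x, y, z in m; "roll": the turn about the tool's z in degrees. In form: [{"x": .., "y": .., "z": .., "roll": ..}, ...]. A call has 1 to 12 rows; each row is the pose to reach, as a shift and turn from the pose commanded when the call began, along the tool's axes at that moment; what a row does not reach only later rows make up. A row lasts 1/10 s, in which the tool goes at most 50 mm and 8.59 degrees, less where a joint would pass 70% of its speed; a pose out of reach is approached as far as the arm can. A call with a gripper value outside its range is refused whole. "fingers" is the closure, from 0 (fully open) to 1 (shut), set as the call begins (left out, the last holds). The fingers move at their own pace and stop on an object; "force" is the grip in N (left out, the last holds). Time passes only in rows, so rows that repeat a pose let the fingers close. It gives the time, the measured TCP pose, the force, the opening and the grip force at its end, in the units of the state.
- ctrl.get_state(): the state, without advancing time (a new reading comes with each control period).
- eyes.read_camera(name): name is "scene" or "side" or "wrist"; returns the picture (480x640x3 uint8, blue, green, red); there is no depth.
- eyes.calibration(name): a dict with "K" (3x3 intrinsics, pixels), "k1" (the pictures are not rectified: a ray, as slopes to the right and down, at radius r is drawn at 1 + k1 r^2 times it, then the intrinsics apply), "position" and "orientation" of the camera in the world. Camera axes: x right, y down, z forward; pixel columns grow to the right and rows downward; lengths in mm; the calibration is good to about 2 mm. A picture is of the moment at which its call begins: read the wrist's pose just before it. calibration takes no time and is no camera call; for the wrist camera it gives the pose at the moment of the call.
- ticket.finish_job(): hands the job in; it is judged then, once.
The state is a dict: "time_s": time; "qpos": joint angles; "dq": joint speeds; "joint_torque": joint torques, N m; "ee_pos": TCP position; "tool_rot": TCP orientation; "wrist_force": force on the tool from outside, world axes, zero at the start; "ft_torque": the same for the moment, N m; "finger_gap": finger opening in mm; "gripper_force": force on a finger pad.
Only numpy, scipy, OpenCV 4.12 (cv2) and the standard library are available. Lean on these libraries where they do the work, as an engineer would, in place of code of your own. Each camera call takes 0.05 s, during which the arm holds its last target. There are 200 camera calls.

## Working session

There is one attempt and no reset: what is moved stays moved. The work goes in short steps, Python scripts to look and compute and a tool call to move; the robot and the scene stay as the last step left them, time stands still between calls to the robot, and variables do not carry over. Pictures are saved under pics/ and viewed, at most 14 in all, crops included, and the job is handed in when it is done.

Besides the shell and the picture viewer there is one more tool, called after "Call:" as name([rows], argument=value, ...), one row to a line, values as JSON. send_rows: Moves the arm, as the interface text tells. Its arguments: {"type":"object","properties":{"rows":{"type":"array","items":{"type":"object","properties":{"x":{"type":"number"},"y":{"type":"number"},"z":{"type":"number"},"roll":{"type":"number"}}}},"fingers":{"type":"number"},"force":{"type":"number"}},"required":["rows"]}

```bash
mkdir -p pics
python3 - <<'E'
from station import ctrl, eyes, ticket
import cv2
s=ctrl.get_state();print(s['time_s'],s['tool_rot'],s['finger_gap'],s['ee_pos'])
for n in("scene","side","wrist"):
    print(n,eyes.calibration(n));cv2.imwrite(f"pics/{n}0.png",eyes.read_camera(n))
E
```

```text
0.0 [[ 9.63600150e-05  9.99999381e-01 -1.10874175e-03]
 [ 9.99999991e-01 -9.62563398e-05  9.35600392e-05]
 [ 9.34532578e-05 -1.10875075e-03 -9.99999381e-01]] 85.71055512958179 [ 5.49781557e+02 -9.50355046e-03  2.30729189e+02]
scene {'K': array([[467.18776002,   0.        , 322.03377302],
       [  0.        , 467.18776002, 246.50119539],
       [  0.        ,   0.        ,   1.        ]]), 'k1': 0.030731560430282433, 'position': array([  53.36948797, -649.8848088 ,  442.26552011]), 'orientation': array([[ 0.78087895, -0.26520942,  0.56558998],
       [-0.62458999, -0.34704389,  0.69960552],
       [ 0.01074257, -0.89956907, -0.43664642]])}
side {'K': array([[571.71470776,   0.        , 323.1577394 ],
       [  0.        , 571.71470776, 230.23587369],
       [  0.        ,   0.        ,   1.        ]]), 'k1': -0.1144425756928861, 'position': array([ 474.54797862, 1145.80480541,  751.52992506]), 'orientation': array([[-0.99844691, -0.0259888 ,  0.04927819],
       [-0.05562725,  0.513655  , -0.85619166],
       [-0.00306059, -0.85760313, -0.51430293]])}
wrist {'K': array([[365.07799221,   0.        , 324.88326033],
       [  0.        , 365.07799221, 235.96645354],
       [  0.        ,   0.        ,   1.        ]]), 'k1': -0.06275098518325829, 'position': array([549.46804367,  81.03930127, 373.89361777]), 'orientation': array([[ 9.99999911e-01, -4.11503478e-04, -9.20673591e-05],
       [-4.19623408e-04, -9.49599008e-01, -3.13466981e-01],
       [ 4.15656801e-05,  3.13466992e-01, -9.49599096e-01]])}
```

View pics/scene0.png

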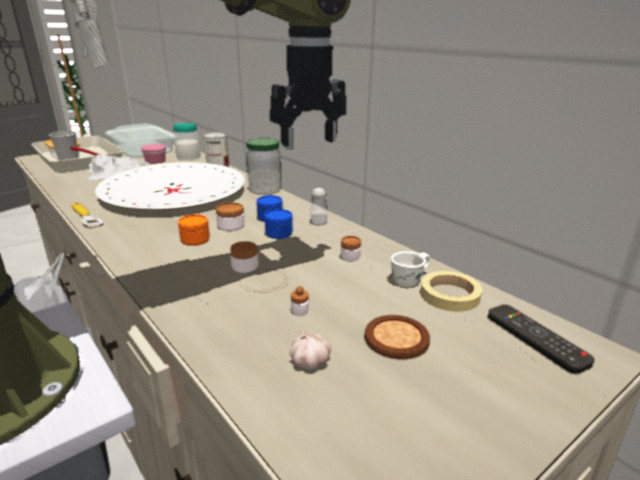

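View pics/side0.png

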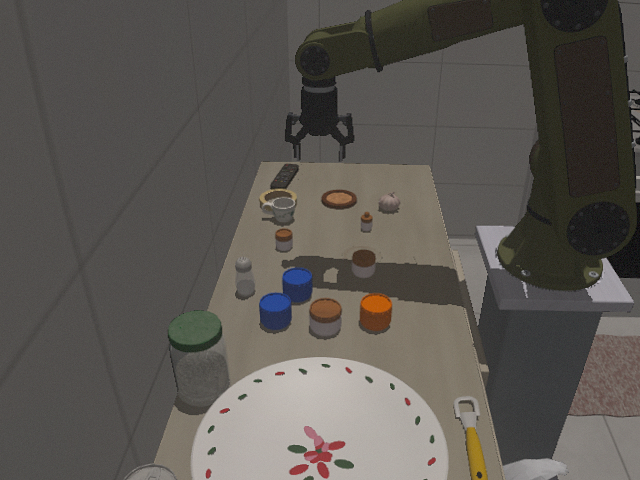

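View pics/wrist0.png

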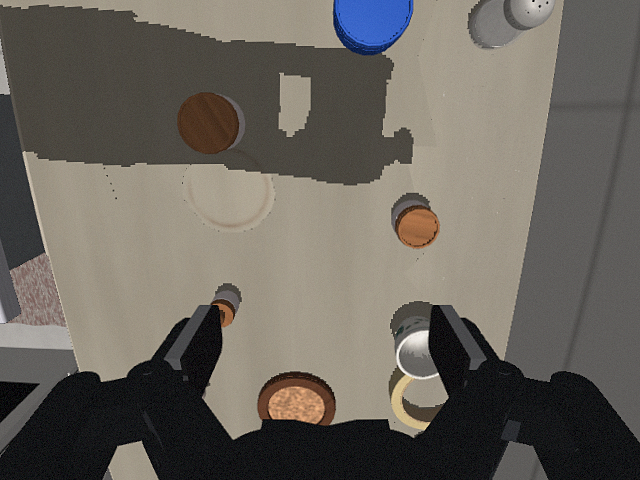

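Scene picture: white canisters with wooden lids at (230,216), (245,257), (350,248) and (300,300, knob). Look-alikes are orange at (194,230) and blue at (269,208) and (278,224). The stand is at (397,336), the cup at (408,268), the garlic at (310,352) and the salt shaker at (319,207). The large canister should be (230,216): it is the biggest one that is white with a wooden lid. I'll confirm that in a crop and estimate positions.

```bash
cat > h.py <<'E'
from station import ctrl, eyes, ticket
import cv2, numpy as np
def ray(c,u,v):
    K=c['K'];d=np.array([-0,c['k1']]);
    p=cv2.undistortPoints(np.array([[[u,v]]],float),K,np.array([c['k1'],0,0,0]))[0,0]
    return c['orientation']@np.array([p[0],p[1],1])
def at(c,u,v,z):
    r=ray(c,u,v);P=c['position'];return (P+r*(z-P[2])/r[2])[:2].round(1)
def proj(c,X):
    X=np.atleast_2d(np.array(X,float));R=c['orientation'].T
    q=cv2.projectPoints(X,cv2.Rodrigues(R)[0],-R@c['position'],c['K'],np.array([c['k1'],0,0,0]))[0]
    return q[:,0]
E
python3 - <<'E'
from h import *
c=eyes.calibration
S,D,W=c('scene'),c('side'),c('wrist')
for n,cam,u,v,z in [('large',S,230,210,50),('large',D,325,310,50),('orange',D,376,303,50),('orange',S,194,223,50),('blue1',D,276,303,50),('blue2',D,297,277,50),
 ('med',W,208,123,47),('med',S,244,250,47),('med',D,364,258,47),('small',W,417.5,227,43),('small',S,351,242,43),('small',D,284,234,43),('top',S,299.5,292,46),('top',D,367,214,46),
 ('stand',W,297,401,13),('stand',S,397,335,13),('stand',D,339,199,13),('garlic',S,310,352,28),('cup',S,407,268,28),('cup',W,420,355,52),('salt',S,319,207,45)]:
    print(n,at(cam,u,v,z))
a=cv2.imread('pics/scene0.png')[180:330,160:360];b=cv2.imread('pics/side0.png')[190:340,210:410]
cv2.imwrite('pics/crop1.png',cv2.resize(np.hstack([a,b]),None,fx=2,fy=2,interpolation=cv2.INTER_CUBIC))
E
```

```text
large [513.8 254.3]
large [521.5 278. ]
orange [422.2 251.2]
orange [416.8 233. ]
blue1 [619.2 261.4]
blue2 [586.  171.5]
med [448.4  76.1]
med [438.1  61.5]
med [444.9  87.9]
small [637.6 -19.3]
small [629.5 -29.3]
small [634.8 -11.6]
top [ 432.6 -124.3]
top [ 436.2 -113.7]
stand [ 514.7 -254.2]
stand [ 507.8 -271. ]
stand [ 510.9 -253.5]
garlic [ 367.9 -237.1]
cup [ 658.4 -153.7]
cup [ 649.7 -157.4]
salt [695.5 157.5]
```

View pics/crop1.png

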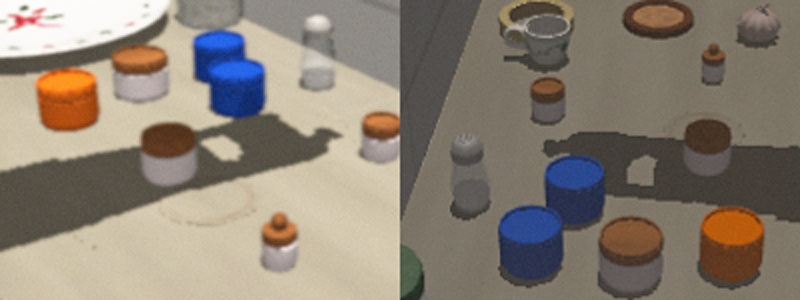

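The crop confirms it. The large canister is the white, wooden-lidded one between the orange and blue look-alikes: scene (230,216), side (325,317). Medium, small and knobbed are the other three wooden-lidded ones. Next I'll move above the large one and look from near.

Call:
send_rows([
  {"x": 0.05,"y": -0.006},
  {"x": 0.1,"y": -0.012},
  {"x": 0.15,"y": -0.018},
  {"x": 0.2,"y": -0.024},
  {"x": 0.24,"y": -0.03},
  {"x": 0.24,"y": -0.03},
  {"x": 0.24,"y": -0.03},
  {"x": 0.24,"y": -0.03},
], fingers=0)

```text
schema error: expected keys x, y, z, roll
```

```bash
cat >> h.py <<'E'
def snap(name):
    s=ctrl.get_state();c=eyes.calibration('wrist');im=eyes.read_camera('wrist');cv2.imwrite(f'pics/{name}.png',im)
    np.save(f'pics/{name}.npy',c,allow_pickle=True);print(s['time_s'],s['ee_pos'].round(1),s['wrist_force'].round(1));return c,im
def lids(im,c,z,lo=60):
    h=cv2.cvtColor(im,cv2.COLOR_BGR2HSV);m=cv2.inRange(h,(4,110,30),(16,225,255));m=cv2.morphologyEx(m,cv2.MORPH_CLOSE,np.ones((5,5)))
    n,_,st,ce=cv2.connectedComponentsWithStats(m)
    for i in range(1,n):
        if st[i,4]>lo:
            x,y,w,hh=st[i,:4];print(ce[i].round(1),st[i].tolist(),[at(c,x+w/2-.5,y+hh/2-.5,q).tolist() for q in z])
E
python3 -c "
from h import *
c,im=snap('w1');lids(im,c,(52,))"
```

```text
0.15 [549.8  -0.  230.8] [-0.8 -0.1 -1.4]
[207.5 122.8] [177, 93, 62, 61, 2961] [[449.5, 76.2]]
[416.9 226.3] [395, 205, 44, 43, 1466] [[634.2, -15.6]]
[224.7 311.4] [211, 299, 24, 28, 374] [[446.5, -106.3]]
[296.9 399.1] [258, 372, 77, 54, 3253] [[517.5, -214.5]]
```

View pics/w1.png

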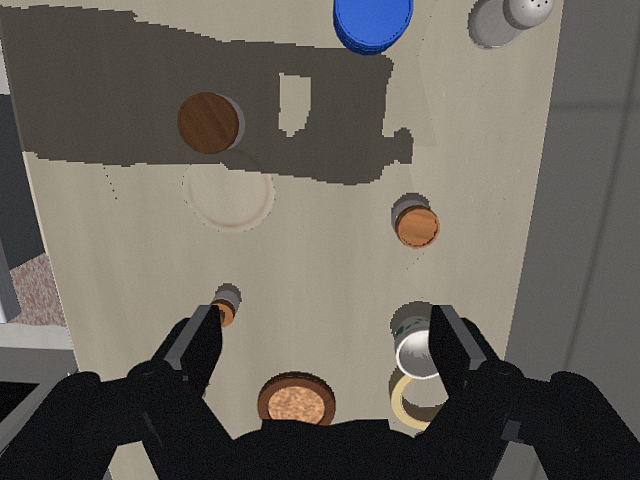

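The move was refused because every row needs all four keys, so this picture shows the start view again. The lid detector works on it: medium (207,123) and small (417,226).

Call:
send_rows([
  {"x": 0.05,"y": -0.006,"z": 0,"roll": 0},
  {"x": 0.1,"y": -0.012,"z": 0,"roll": 0},
  {"x": 0.15,"y": -0.018,"z": 0,"roll": 0},
  {"x": 0.2,"y": -0.024,"z": 0,"roll": 0},
  {"x": 0.24,"y": -0.03,"z": 0,"roll": 0},
  {"x": 0.24,"y": -0.03,"z": 0,"roll": 0},
  {"x": 0.24,"y": -0.03,"z": 0,"roll": 0},
  {"x": 0.24,"y": -0.03,"z": 0,"roll": 0},
], fingers=0)

```text
time_s: 1.0
ee_pos: [520.2, 239.2, 231.2]
tool_rot: [[0.001, 1.0, -0.0], [1.0, -0.001, -0.0], [-0.0, -0.0, -1.0]]
wrist_force: [0.4, 0.4, -0.2]
finger_gap: 85.5
gripper_force: 0.0
```

```bash
python3 -c "
from h import *
c,im=snap('w2');lids(im,c,(52,))"
```

```text
1.0 [520.2 239.2 231.2] [ 0.4  0.4 -0.2]
[327.5 173.2] [293, 138, 70, 71, 3888] [[522.3, 272.2]]
[222.  193.6] [184, 158, 77, 73, 4283] [[427.3, 253.7]]
[257.1 353.2] [233, 330, 49, 47, 1789] [[448.5, 84.4]]
[421.2 416. ] [407, 402, 33, 33, 721] [[631.7, -5.4]]
```

View pics/w2.png

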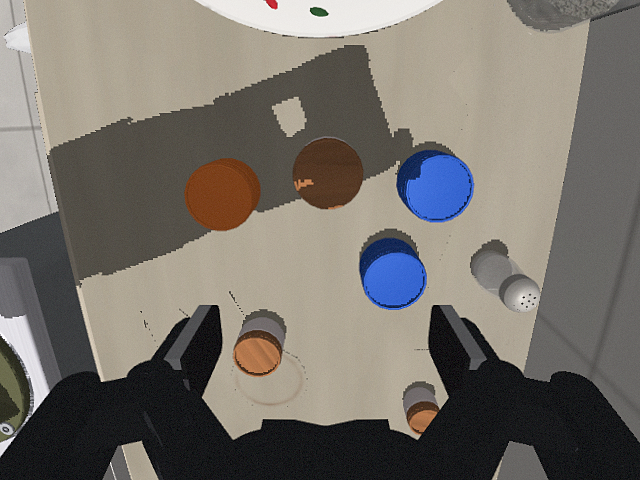

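The large canister's lid is at (327,173), which gives world (522,272). Orange (222,194) and blue (435,187) flank it along x, so I'll roll 90° and close along y.

Call:
send_rows([
  {"x": 0.005,"y": 0,"z": 0,"roll": 7.5},
  {"x": 0.01,"y": 0,"z": 0,"roll": 15},
  {"x": 0.015,"y": 0,"z": 0,"roll": 22.5},
  {"x": 0.02,"y": 0,"z": 0,"roll": 30},
  {"x": 0.025,"y": 0,"z": 0,"roll": 37.5},
  {"x": 0.03,"y": 0,"z": 0,"roll": 45},
  {"x": 0.033,"y": 0.002,"z": 0,"roll": 52.5},
  {"x": 0.033,"y": 0.002,"z": 0,"roll": 60},
  {"x": 0.033,"y": 0.002,"z": 0,"roll": 67.5},
  {"x": 0.033,"y": 0.002,"z": 0.03,"roll": 75},
  {"x": 0.033,"y": 0.002,"z": 0.06,"roll": 82.5},
  {"x": 0.033,"y": 0.002,"z": 0.09,"roll": 90},
], fingers=0)

```text
time_s: 2.25
ee_pos: [522.4, 271.8, 140.5]
tool_rot: [[1.0, -0.007, 0.001], [-0.007, -1.0, 0.0], [0.001, -0.0, -1.0]]
wrist_force: [0.5, -0.1, -0.1]
finger_gap: 85.4
gripper_force: 0.0
```

Call:
send_rows([
  {"x": 0,"y": 0,"z": 0,"roll": 0},
  {"x": 0,"y": 0,"z": 0,"roll": 0},
  {"x": 0,"y": 0,"z": 0,"roll": 0},
])

```text
time_s: 2.55
ee_pos: [522.9, 272.9, 143.3]
tool_rot: [[1.0, 0.002, 0.002], [0.002, -1.0, 0.001], [0.002, -0.001, -1.0]]
wrist_force: [0.7, 0.5, 0.2]
finger_gap: 85.5
gripper_force: 0.0
```

```bash
python3 -c "
from h import *
c,im=snap('w3');lids(im,c,(52,));print(ctrl.get_state()['tool_rot'].round(3))"
```

```text
2.55 [522.9 272.9 143.3] [0.7 0.5 0.2]
[329.7 237.2] [285, 193, 91, 90, 6411] [[525.0, 270.1]]
[572.1 326.6] [537, 295, 71, 64, 3438] [[453.8, 84.6]]
[353.7 348.7] [315, 301, 81, 95, 6212] [[436.9, 250.6]]
[[ 1.     0.002  0.003]
 [ 0.002 -1.     0.001]
 [ 0.003 -0.001 -1.   ]]
```

View pics/w3.png

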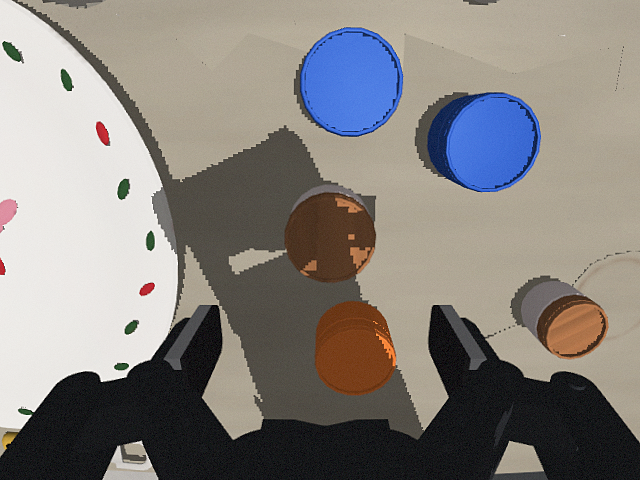

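The large canister at (330,237) sits centred between the fingers (they are at u≈215 and 435). The plate and both blue cans are clear of the closing axis. Descending to grip.

Call:
send_rows([
  {"x": 0.001,"y": 0.002,"z": 0.03,"roll": 0},
  {"x": 0.001,"y": 0.002,"z": 0.06,"roll": 0},
  {"x": 0.001,"y": 0.002,"z": 0.085,"roll": 0},
  {"x": 0.001,"y": 0.002,"z": 0.105,"roll": 0},
  {"x": 0.001,"y": 0.002,"z": 0.12,"roll": 0},
  {"x": 0.001,"y": 0.002,"z": 0.13,"roll": 0},
  {"x": 0.001,"y": 0.002,"z": 0.134,"roll": 0},
  {"x": 0.001,"y": 0.002,"z": 0.134,"roll": 0},
  {"x": 0.001,"y": 0.002,"z": 0.134,"roll": 0},
])

```text
time_s: 3.5
ee_pos: [523.4, 271.2, 8.1]
tool_rot: [[1.0, 0.0, 0.001], [0.0, -1.0, 0.001], [0.001, -0.001, -1.0]]
wrist_force: [-0.3, 0.5, 0.2]
finger_gap: 85.5
gripper_force: 0.0
```

Call:
send_rows([
  {"x": 0,"y": 0,"z": 0,"roll": 0},
  {"x": 0,"y": 0,"z": 0,"roll": 0},
  {"x": 0,"y": 0,"z": 0,"roll": 0},
  {"x": 0,"y": 0,"z": 0,"roll": 0},
  {"x": 0,"y": 0,"z": 0,"roll": 0},
  {"x": 0,"y": 0,"z": 0,"roll": 0},
  {"x": 0,"y": 0,"z": 0,"roll": 0},
  {"x": 0,"y": 0,"z": 0,"roll": 0},
], fingers=1, force=30)

```text
time_s: 4.3
ee_pos: [523.3, 271.1, 8.2]
tool_rot: [[1.0, 0.0, 0.001], [0.0, -1.0, 0.0], [0.001, -0.0, -1.0]]
wrist_force: [-2.4, -1.7, 6.0]
finger_gap: 63.1
gripper_force: 32.3
```

Gripped (gap 63 mm). Lifting, then carrying to the stand while rolling back.

Call:
send_rows([
  {"x": 0,"y": 0,"z": -0.015,"roll": 0},
  {"x": 0,"y": 0,"z": -0.04,"roll": 0},
  {"x": 0,"y": 0,"z": -0.08,"roll": 0},
  {"x": 0,"y": 0,"z": -0.12,"roll": 0},
  {"x": 0,"y": 0,"z": -0.16,"roll": 0},
  {"x": 0,"y": 0,"z": -0.19,"roll": 0},
  {"x": 0,"y": 0,"z": -0.2,"roll": 0},
  {"x": 0,"y": 0,"z": -0.2,"roll": 0},
])

```text
time_s: 5.1
ee_pos: [523.2, 271.1, 208.6]
tool_rot: [[1.0, 0.0, 0.002], [0.0, -1.0, 0.001], [0.002, -0.001, -1.0]]
wrist_force: [-0.7, 0.6, -2.9]
finger_gap: 63.3
gripper_force: 34.0
```

Call:
send_rows([
  {"x": 0,"y": 0.02,"z": 0,"roll": -4},
  {"x": 0,"y": 0.06,"z": 0,"roll": -12},
  {"x": 0,"y": 0.11,"z": 0,"roll": -20},
  {"x": -0.01,"y": 0.16,"z": 0,"roll": -28},
  {"x": -0.01,"y": 0.21,"z": 0,"roll": -36.5},
  {"x": -0.01,"y": 0.26,"z": 0,"roll": -45},
  {"x": -0.01,"y": 0.31,"z": 0,"roll": -53.5},
  {"x": -0.01,"y": 0.36,"z": 0,"roll": -62},
  {"x": -0.01,"y": 0.41,"z": 0,"roll": -70},
  {"x": -0.01,"y": 0.46,"z": 0,"roll": -78},
  {"x": -0.01,"y": 0.5,"z": 0,"roll": -86},
  {"x": -0.01,"y": 0.525,"z": 0,"roll": -90},
])

```text
time_s: 6.3
ee_pos: [512.1, -252.1, 205.1]
tool_rot: [[-0.006, 1.0, -0.003], [1.0, 0.006, 0.002], [0.002, -0.003, -1.0]]
wrist_force: [1.2, 0.5, -1.6]
finger_gap: 63.1
gripper_force: 34.0
```

Call:
send_rows([
  {"x": 0,"y": 0,"z": 0,"roll": 0},
  {"x": 0,"y": 0,"z": 0,"roll": 0},
  {"x": 0,"y": 0,"z": 0,"roll": 0},
  {"x": 0,"y": 0,"z": 0,"roll": 0},
])

```text
time_s: 6.7
ee_pos: [513.1, -249.5, 206.8]
tool_rot: [[-0.001, 1.0, -0.001], [1.0, 0.001, 0.0], [0.0, -0.001, -1.0]]
wrist_force: [-0.5, 0.6, -2.2]
finger_gap: 63.2
gripper_force: 34.0
```

```bash
python3 -c "
from h import *
c,im=snap('w4');lids(im,c,(14,12,44));print(ctrl.get_state()['tool_rot'].round(3))"
```

```text
6.7 [ 513.1 -249.5  206.8] [-0.5  0.6 -2.2]
[230.7  50.6] [212, 31, 39, 40, 1201] [[433.4, -114.2], [433.0, -113.8], [440.5, -119.0]]
[325.  212.6] [275, 171, 101, 82, 6481] [[512.9, -254.8], [512.9, -255.3], [512.9, -247.1]]
[325.  352.5] [232, 273, 187, 153, 23100] [[513.0, -408.5], [513.0, -410.0], [512.9, -387.1]]
[[-0.001  1.    -0.   ]
 [ 1.     0.001  0.   ]
 [ 0.    -0.    -1.   ]]
```

View pics/w4.png

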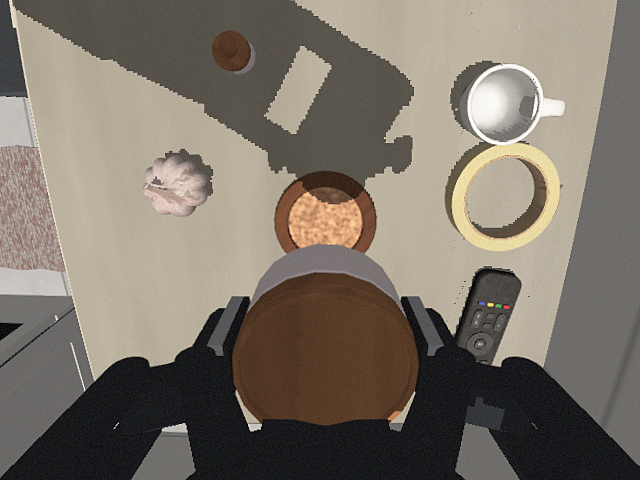

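The stand shows at (325,222), partly hidden by the held can, whose lid is at (325,352). I'll fit both circles for the offset.

Run:
```python
from h import *
c=np.load('pics/w4.npy',allow_pickle=True).item()
t=np.linspace(0,2*np.pi,200)
def fit(x,r,z,vtop,Ys):
    f=lambda Y:proj(c,np.c_[x+r*np.cos(t),Y+r*np.sin(t),0*t+z])
    Y=min(Ys,key=lambda Y:abs(f(Y)[:,1].min()-vtop));q=f(Y);return Y,q.min(0),q.max(0)
Ys=np.arange(-300,-200,.25)
print('stand',fit(513,50,13,171,Ys));
for r in(29.25,32): print('can',r,fit(513,r,250.6,273,Ys))
```

```text
stand (np.float64(-266.75), array([273.04797243, 171.10593318]), array([377.07682225, 271.1255032 ]))
can 29.25 (np.float64(-242.0), array([235.38524992, 272.79223492]), array([416.04742678, 424.4488958 ]))
can 32 (np.float64(-244.75), array([227.69285656, 272.79250169]), array([423.73035872, 436.06128909]))
```

Estimates of the stand's y disagree by about 10 mm. I'll shift past it so the wrist sees the whole stand.

Call:
send_rows([
  {"x": -0.02,"y": 0,"z": 0,"roll": 0},
  {"x": -0.05,"y": 0,"z": 0,"roll": 0},
  {"x": -0.07,"y": 0,"z": 0,"roll": 0},
  {"x": -0.07,"y": 0,"z": 0,"roll": 0},
  {"x": -0.07,"y": 0,"z": 0,"roll": 0},
  {"x": -0.07,"y": 0,"z": 0,"roll": 0},
])

```text
time_s: 7.35
ee_pos: [513.1, -320.1, 207.3]
tool_rot: [[-0.001, 1.0, -0.0], [1.0, 0.001, 0.0], [0.0, -0.0, -1.0]]
wrist_force: [0.1, 0.5, -2.3]
finger_gap: 63.1
gripper_force: 34.0
```

```bash
cat >> h.py <<'E'
def ell(im,c,z,lo,hi,minA=800):
    h=cv2.cvtColor(im,cv2.COLOR_BGR2HSV);m=cv2.inRange(h,lo,hi);m=cv2.morphologyEx(m,cv2.MORPH_CLOSE,np.ones((7,7)))
    for k in cv2.findContours(m,cv2.RETR_EXTERNAL,cv2.CHAIN_APPROX_NONE)[0]:
        if cv2.contourArea(k)<minA: continue
        k=cv2.convexHull(k)[:,0].astype(float);P=np.array([at(c,u,v,z) for u,v in k]);
        (x,y),r=cv2.minEnclosingCircle(P.astype(np.float32));print('circle',k.mean(0).round(),round(x,1),round(y,1),'r',round(r,1))
E
python3 -c "
from h import *
c,im=snap('w5');lids(im,c,(14,12,44))
ell(im,c,14,(4,90,25),(18,230,255))"
```

```text
7.35 [ 513.1 -320.1  207.3] [ 0.1  0.5 -2.3]
[324.9 146. ] [271, 91, 109, 111, 9324] [[513.1, -264.8], [513.1, -264.9], [513.0, -262.5]]
[325.  352.4] [232, 273, 187, 153, 23098] [[513.1, -479.6], [513.1, -481.0], [513.1, -458.2]]
circle [321. 342.] 512.7 -501.6 r 113.1
circle [326. 146.] 512.8 -266.7 r 49.1
circle [536. 115.] 685.8 -241.9 r 42.6
```

View pics/w5.png

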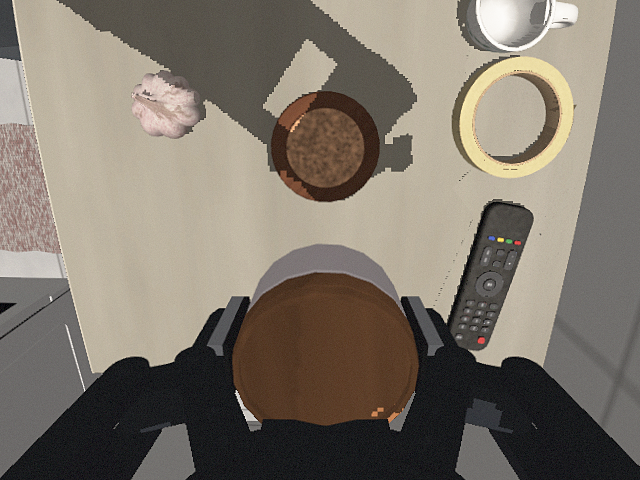

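The whole stand is now visible at (325,146), world (513,-266), with the garlic (167,105), cup and tape clear. I'll move over it and lower.

Call:
send_rows([
  {"x": 0.02,"y": 0,"z": 0,"roll": 0},
  {"x": 0.045,"y": 0,"z": 0.02,"roll": 0},
  {"x": 0.053,"y": 0,"z": 0.05,"roll": 0},
  {"x": 0.053,"y": 0,"z": 0.09,"roll": 0},
  {"x": 0.053,"y": 0,"z": 0.13,"roll": 0},
  {"x": 0.053,"y": 0,"z": 0.155,"roll": 0},
  {"x": 0.053,"y": 0,"z": 0.17,"roll": 0},
  {"x": 0.053,"y": 0,"z": 0.18,"roll": 0},
  {"x": 0.053,"y": 0,"z": 0.185,"roll": 0},
  {"x": 0.053,"y": 0,"z": 0.188,"roll": 0},
  {"x": 0.053,"y": 0,"z": 0.189,"roll": 0},
  {"x": 0.053,"y": 0,"z": 0.189,"roll": 0},
])

```text
time_s: 8.6
ee_pos: [513.3, -267.9, 18.9]
tool_rot: [[0.0, 1.0, 0.001], [1.0, -0.0, -0.001], [-0.001, 0.001, -1.0]]
wrist_force: [0.1, 0.7, -2.1]
finger_gap: 63.0
gripper_force: 34.0
```

Call:
send_rows([
  {"x": 0,"y": 0,"z": 0.0005,"roll": 0},
  {"x": 0,"y": 0,"z": 0.001,"roll": 0},
  {"x": 0,"y": 0,"z": 0.001,"roll": 0},
])

```text
time_s: 8.9
ee_pos: [513.3, -267.9, 18.2]
tool_rot: [[-0.0, 1.0, 0.001], [1.0, 0.0, -0.001], [-0.001, 0.001, -1.0]]
wrist_force: [-2.7, 0.8, 5.0]
finger_gap: 63.2
gripper_force: 34.6
```

Call:
send_rows([
  {"x": 0,"y": 0,"z": 0,"roll": 0},
  {"x": 0,"y": 0,"z": 0,"roll": 0},
  {"x": 0,"y": 0,"z": 0,"roll": 0},
  {"x": 0,"y": 0,"z": 0,"roll": 0},
  {"x": 0,"y": 0,"z": 0,"roll": 0},
  {"x": 0,"y": 0,"z": 0,"roll": 0},
], fingers=0)

```text
time_s: 9.5
ee_pos: [513.0, -267.7, 17.3]
tool_rot: [[0.0, 1.0, -0.0], [1.0, -0.0, 0.0], [0.0, -0.0, -1.0]]
wrist_force: [0.4, 0.2, -0.7]
finger_gap: 85.2
gripper_force: 0.0
```

Call:
send_rows([
  {"x": 0,"y": 0,"z": -0.02,"roll": 0},
  {"x": 0,"y": 0,"z": -0.05,"roll": 0},
  {"x": 0,"y": 0,"z": -0.1,"roll": 0},
  {"x": 0,"y": 0,"z": -0.15,"roll": 0},
  {"x": 0,"y": 0,"z": -0.19,"roll": 0},
  {"x": 0,"y": 0,"z": -0.21,"roll": 0},
  {"x": 0,"y": 0,"z": -0.21,"roll": 0},
  {"x": 0,"y": 0,"z": -0.21,"roll": 0},
])

```text
time_s: 10.3
ee_pos: [512.8, -267.6, 226.6]
tool_rot: [[0.0, 1.0, -0.0], [1.0, -0.0, 0.0], [0.0, -0.0, -1.0]]
wrist_force: [-0.1, -0.7, -0.4]
finger_gap: 85.8
gripper_force: 0.0
```

```bash
python3 -c "
from h import *
c,im=snap('w6');ell(im,c,62,(4,90,25),(18,230,255))"
```

```text
10.3 [ 512.8 -267.6  226.6] [-0.1 -0.7 -0.4]
circle [330. 197.] 512.7 -255.7 r 43.0
circle [513. 179.] 663.6 -234.6 r 34.8
circle [234.  31.] 444.3 -123.4 r 14.4
```

View pics/w6.png

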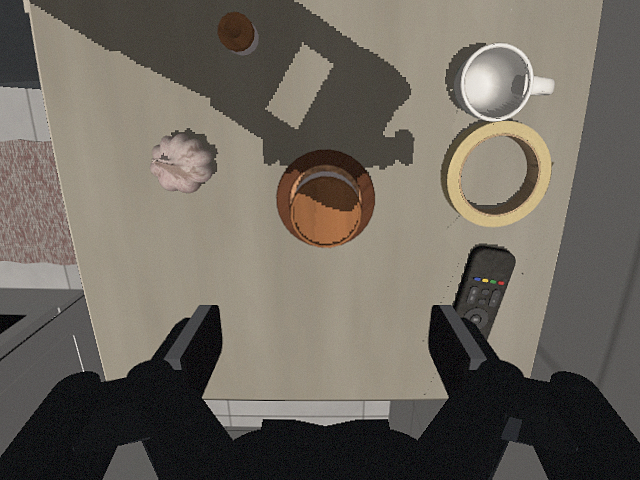

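The large canister now stands in the seat: lid at about (326,212), evenly inside the stand rim. Next is the medium one.

Call:
send_rows([
  {"x": 0.03,"y": -0.006,"z": 0,"roll": 0},
  {"x": 0.08,"y": -0.015,"z": 0,"roll": 0},
  {"x": 0.13,"y": -0.025,"z": 0,"roll": 0},
  {"x": 0.18,"y": -0.035,"z": 0,"roll": 0},
  {"x": 0.23,"y": -0.045,"z": 0,"roll": 0},
  {"x": 0.28,"y": -0.055,"z": 0,"roll": 0},
  {"x": 0.32,"y": -0.063,"z": 0,"roll": 0},
  {"x": 0.34,"y": -0.063,"z": 0.04,"roll": 0},
  {"x": 0.34,"y": -0.063,"z": 0.08,"roll": 0},
  {"x": 0.34,"y": -0.063,"z": 0.08,"roll": 0},
  {"x": 0.34,"y": -0.063,"z": 0.08,"roll": 0},
])

```text
time_s: 11.45
ee_pos: [449.9, 72.1, 147.3]
tool_rot: [[0.0, 1.0, -0.002], [1.0, -0.0, -0.0], [-0.0, -0.002, -1.0]]
wrist_force: [-0.4, 0.2, 0.9]
finger_gap: 85.2
gripper_force: 0.0
```

```bash
python3 -c "
from h import *
c,im=snap('w7');ell(im,c,48,(4,90,25),(18,230,255))
w=np.load('pics/w6.npy',allow_pickle=True).item()
print('large edges at rim',[at(w,u,v,62) for u,v in((326,246),(290,212),(362,212),(326,177))])"
```

```text
11.45 [449.9  72.1 147.3] [-0.4  0.2  0.9]
circle [552. 340.] 630.2 -14.2 r 25.6
circle [319. 228.] 446.2 77.3 r 26.7
circle [287.  10.] 426.2 219.8 r 21.0
large edges at rim [array([ 513.6, -297.6]), array([ 482.2, -266.1]), array([ 544.9, -266.2]), array([ 513.5, -235.7])]
```

Call:
send_rows([
  {"x": 0.004,"y": -0.004,"z": 0.03,"roll": 0},
  {"x": 0.004,"y": -0.004,"z": 0.06,"roll": 0},
  {"x": 0.004,"y": -0.004,"z": 0.09,"roll": 0},
  {"x": 0.004,"y": -0.004,"z": 0.115,"roll": 0},
  {"x": 0.004,"y": -0.004,"z": 0.13,"roll": 0},
  {"x": 0.004,"y": -0.004,"z": 0.138,"roll": 0},
  {"x": 0.004,"y": -0.004,"z": 0.138,"roll": 0},
  {"x": 0.004,"y": -0.004,"z": 0.138,"roll": 0},
])

```text
time_s: 12.3
ee_pos: [446.9, 76.2, 10.5]
tool_rot: [[0.0, 1.0, 0.002], [1.0, -0.0, 0.0], [0.0, 0.002, -1.0]]
wrist_force: [-0.0, 0.8, 0.4]
finger_gap: 85.2
gripper_force: 0.0
```

Call:
send_rows([
  {"x": 0,"y": 0,"z": 0,"roll": 0},
  {"x": 0,"y": 0,"z": 0,"roll": 0},
  {"x": 0,"y": 0,"z": 0,"roll": 0},
  {"x": 0,"y": 0,"z": 0,"roll": 0},
  {"x": 0,"y": 0,"z": 0,"roll": 0},
  {"x": 0,"y": 0,"z": 0,"roll": 0},
  {"x": 0,"y": 0,"z": 0,"roll": 0},
  {"x": 0,"y": 0,"z": 0,"roll": 0},
], fingers=1, force=30)

```text
time_s: 13.1
ee_pos: [446.5, 76.3, 10.1]
tool_rot: [[-0.0, 1.0, 0.001], [1.0, 0.0, 0.0], [0.0, 0.001, -1.0]]
wrist_force: [-3.3, -0.8, 8.4]
finger_gap: 52.6
gripper_force: 29.9
```

Call:
send_rows([
  {"x": 0,"y": 0,"z": -0.015,"roll": 0},
  {"x": 0,"y": 0,"z": -0.04,"roll": 0},
  {"x": 0,"y": 0,"z": -0.08,"roll": 0},
  {"x": 0,"y": 0,"z": -0.12,"roll": 0},
  {"x": 0,"y": 0,"z": -0.16,"roll": 0},
  {"x": 0,"y": 0,"z": -0.19,"roll": 0},
  {"x": 0,"y": 0,"z": -0.2,"roll": 0},
  {"x": 0,"y": 0,"z": -0.2,"roll": 0},
])

```text
time_s: 13.9
ee_pos: [446.2, 76.4, 209.9]
tool_rot: [[-0.0, 1.0, 0.002], [1.0, 0.0, 0.0], [0.0, 0.002, -1.0]]
wrist_force: [0.3, -0.5, -2.7]
finger_gap: 52.4
gripper_force: 32.5
```

Call:
send_rows([
  {"x": -0.03,"y": 0.006,"z": 0,"roll": 0},
  {"x": -0.08,"y": 0.016,"z": 0,"roll": 0},
  {"x": -0.13,"y": 0.026,"z": 0,"roll": 0},
  {"x": -0.18,"y": 0.036,"z": 0,"roll": 0},
  {"x": -0.23,"y": 0.046,"z": 0,"roll": 0},
  {"x": -0.28,"y": 0.056,"z": 0,"roll": 0},
  {"x": -0.32,"y": 0.064,"z": 0,"roll": 0},
  {"x": -0.344,"y": 0.067,"z": 0,"roll": 0},
  {"x": -0.344,"y": 0.067,"z": 0,"roll": 0},
  {"x": -0.344,"y": 0.067,"z": 0,"roll": 0},
])

```text
time_s: 14.9
ee_pos: [512.4, -267.5, 206.9]
tool_rot: [[0.001, 1.0, -0.003], [1.0, -0.001, 0.002], [0.002, -0.003, -1.0]]
wrist_force: [-0.7, 0.4, 0.1]
finger_gap: 52.1
gripper_force: 32.4
```

Call:
send_rows([
  {"x": 0,"y": 0,"z": 0.03,"roll": 0},
  {"x": 0,"y": 0,"z": 0.06,"roll": 0},
  {"x": 0,"y": 0,"z": 0.09,"roll": 0},
  {"x": 0,"y": 0,"z": 0.115,"roll": 0},
  {"x": 0,"y": 0,"z": 0.13,"roll": 0},
  {"x": 0,"y": 0,"z": 0.137,"roll": 0},
  {"x": 0,"y": 0,"z": 0.14,"roll": 0},
  {"x": 0,"y": 0,"z": 0.14,"roll": 0},
  {"x": 0,"y": 0,"z": 0.14,"roll": 0},
])

```text
time_s: 15.8
ee_pos: [513.4, -267.9, 70.3]
tool_rot: [[-0.0, 1.0, 0.001], [1.0, 0.0, -0.001], [-0.001, 0.001, -1.0]]
wrist_force: [0.8, -0.3, -1.5]
finger_gap: 52.3
gripper_force: 32.4
```

Still about 2 mm above the seat, so I'll lower until it touches.

Call:
send_rows([
  {"x": 0,"y": 0,"z": 0.0007,"roll": 0},
  {"x": 0,"y": 0,"z": 0.0014,"roll": 0},
  {"x": 0,"y": 0,"z": 0.002,"roll": 0},
  {"x": 0,"y": 0,"z": 0.0022,"roll": 0},
  {"x": 0,"y": 0,"z": 0.0022,"roll": 0},
])

```text
time_s: 16.3
ee_pos: [513.2, -267.9, 68.1]
tool_rot: [[0.0, 1.0, 0.001], [1.0, -0.0, -0.001], [-0.001, 0.001, -1.0]]
wrist_force: [-2.9, 2.2, 8.6]
finger_gap: 52.1
gripper_force: 33.3
```

Call:
send_rows([
  {"x": 0,"y": 0,"z": 0,"roll": 0},
  {"x": 0,"y": 0,"z": 0,"roll": 0},
  {"x": 0,"y": 0,"z": 0,"roll": 0},
  {"x": 0,"y": 0,"z": 0,"roll": 0},
  {"x": 0,"y": 0,"z": 0,"roll": 0},
  {"x": 0,"y": 0,"z": 0,"roll": 0},
], fingers=0)

```text
time_s: 16.9
ee_pos: [513.0, -267.7, 67.0]
tool_rot: [[-0.0, 1.0, -0.0], [1.0, 0.0, 0.0], [0.0, -0.0, -1.0]]
wrist_force: [-0.0, -0.2, -0.6]
finger_gap: 85.4
gripper_force: 0.0
```

Call:
send_rows([
  {"x": 0,"y": 0,"z": -0.02,"roll": 0},
  {"x": 0,"y": 0,"z": -0.05,"roll": 0},
  {"x": 0,"y": 0,"z": -0.1,"roll": 0},
  {"x": 0,"y": 0,"z": -0.14,"roll": 0},
  {"x": 0,"y": 0,"z": -0.17,"roll": 0},
  {"x": 0,"y": 0,"z": -0.17,"roll": 0},
  {"x": 0,"y": 0,"z": -0.17,"roll": 0},
])

```text
time_s: 17.6
ee_pos: [513.0, -267.7, 237.1]
tool_rot: [[-0.0, 1.0, 0.0], [1.0, 0.0, -0.0], [-0.0, 0.0, -1.0]]
wrist_force: [0.1, 0.5, -1.1]
finger_gap: 85.2
gripper_force: 0.0
```

```bash
python3 -c "
from h import *
c,im=snap('w8');ell(im,c,106,(4,90,25),(18,230,255));cv2.imwrite('pics/w8c.png',cv2.resize(im[120:300,220:440],None,fx=2,fy=2))"
```

```text
17.6 [ 513.  -267.7  237.1] [ 0.1  0.5 -1.1]
circle [325. 196.] 512.5 -251.3 r 42.3
circle [507. 173.] 641.6 -227.4 r 30.6
circle [237.  33.] 453.5 -132.2 r 12.5
```

View pics/w8c.png

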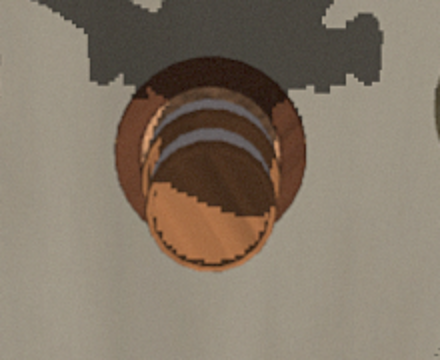

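The medium canister stands inside the large one's rim (crop: lid at about (210,205), concentric with the large lid and the stand). Now the small one.

Call:
send_rows([
  {"x": 0.03,"y": 0.015,"z": 0,"roll": 0},
  {"x": 0.07,"y": 0.035,"z": 0,"roll": 0},
  {"x": 0.11,"y": 0.055,"z": 0,"roll": 0},
  {"x": 0.15,"y": 0.075,"z": 0,"roll": 0},
  {"x": 0.19,"y": 0.095,"z": 0,"roll": 0},
  {"x": 0.23,"y": 0.115,"z": 0,"roll": 0},
  {"x": 0.246,"y": 0.121,"z": 0.03,"roll": 0},
  {"x": 0.246,"y": 0.121,"z": 0.06,"roll": 0},
  {"x": 0.246,"y": 0.121,"z": 0.09,"roll": 0},
  {"x": 0.246,"y": 0.121,"z": 0.09,"roll": 0},
  {"x": 0.246,"y": 0.121,"z": 0.09,"roll": 0},
])

```text
time_s: 18.75
ee_pos: [633.8, -21.8, 146.9]
tool_rot: [[0.0, 1.0, -0.001], [1.0, -0.0, 0.0], [0.0, -0.001, -1.0]]
wrist_force: [0.4, 0.5, 0.4]
finger_gap: 85.5
gripper_force: 0.0
```

```bash
python3 -c "
from h import *
c,im=snap('w9');ell(im,c,44,(4,90,25),(18,230,255))
w=np.load('pics/w8.npy',allow_pickle=True).item()
print('medium',[at(w,220+u/2,120+v/2,106) for u,v in((212,271),(147,208),(278,208),(212,140))])"
```

```text
18.75 [633.8 -21.8 146.9] [0.4 0.5 0.4]
circle [ 95. 335.] 444.1 -111.5 r 20.4
circle [332. 232.] 638.5 -18.8 r 21.4
medium [array([ 513.7, -293.8]), array([ 488.3, -267.3]), array([ 539.6, -267.4]), array([ 513.7, -240.4])]
```

Call:
send_rows([
  {"x": 0.002,"y": 0.004,"z": 0.03,"roll": 0},
  {"x": 0.002,"y": 0.004,"z": 0.06,"roll": 0},
  {"x": 0.002,"y": 0.004,"z": 0.09,"roll": 0},
  {"x": 0.002,"y": 0.004,"z": 0.115,"roll": 0},
  {"x": 0.002,"y": 0.004,"z": 0.13,"roll": 0},
  {"x": 0.002,"y": 0.004,"z": 0.138,"roll": 0},
  {"x": 0.002,"y": 0.004,"z": 0.138,"roll": 0},
  {"x": 0.002,"y": 0.004,"z": 0.138,"roll": 0},
])

```text
time_s: 19.6
ee_pos: [638.8, -19.8, 10.5]
tool_rot: [[0.0, 1.0, 0.002], [1.0, -0.0, -0.0], [-0.0, 0.002, -1.0]]
wrist_force: [0.2, 0.4, 0.2]
finger_gap: 85.6
gripper_force: 0.0
```

Call:
send_rows([
  {"x": 0,"y": 0,"z": 0,"roll": 0},
  {"x": 0,"y": 0,"z": 0,"roll": 0},
  {"x": 0,"y": 0,"z": 0,"roll": 0},
  {"x": 0,"y": 0,"z": 0,"roll": 0},
  {"x": 0,"y": 0,"z": 0,"roll": 0},
  {"x": 0,"y": 0,"z": 0,"roll": 0},
  {"x": 0,"y": 0,"z": 0,"roll": 0},
  {"x": 0,"y": 0,"z": 0,"roll": 0},
], fingers=1, force=25)

```text
time_s: 20.4
ee_pos: [638.3, -19.7, 9.7]
tool_rot: [[-0.0, 1.0, 0.001], [1.0, 0.0, -0.0], [-0.0, 0.001, -1.0]]
wrist_force: [-1.9, 0.2, 5.0]
finger_gap: 41.2
gripper_force: 25.2
```

Call:
send_rows([
  {"x": 0,"y": 0,"z": -0.015,"roll": 0},
  {"x": 0,"y": 0,"z": -0.04,"roll": 0},
  {"x": 0,"y": 0,"z": -0.08,"roll": 0},
  {"x": 0,"y": 0,"z": -0.12,"roll": 0},
  {"x": 0,"y": 0,"z": -0.16,"roll": 0},
  {"x": 0,"y": 0,"z": -0.19,"roll": 0},
  {"x": 0,"y": 0,"z": -0.2,"roll": 0},
  {"x": 0,"y": 0,"z": -0.2,"roll": 0},
])

```text
time_s: 21.2
ee_pos: [638.2, -19.7, 210.4]
tool_rot: [[-0.0, 1.0, 0.002], [1.0, 0.0, -0.0], [-0.0, 0.002, -1.0]]
wrist_force: [-0.3, -0.5, -1.2]
finger_gap: 41.0
gripper_force: 25.7
```

Call:
send_rows([
  {"x": -0.03,"y": -0.015,"z": 0,"roll": 0},
  {"x": -0.07,"y": -0.035,"z": 0,"roll": 0},
  {"x": -0.11,"y": -0.055,"z": 0,"roll": 0},
  {"x": -0.15,"y": -0.075,"z": 0,"roll": 0},
  {"x": -0.19,"y": -0.095,"z": 0,"roll": 0},
  {"x": -0.23,"y": -0.115,"z": 0,"roll": 0},
  {"x": -0.248,"y": -0.1245,"z": 0,"roll": 0},
  {"x": -0.248,"y": -0.1245,"z": 0,"roll": 0},
  {"x": -0.248,"y": -0.1245,"z": 0,"roll": 0},
  {"x": -0.248,"y": -0.1245,"z": 0,"roll": 0},
])

```text
time_s: 22.2
ee_pos: [513.7, -266.7, 208.1]
tool_rot: [[-0.001, 1.0, -0.001], [1.0, 0.001, 0.001], [0.001, -0.001, -1.0]]
wrist_force: [0.1, -0.1, -1.8]
finger_gap: 40.9
gripper_force: 25.8
```

Call:
send_rows([
  {"x": 0,"y": 0,"z": 0.03,"roll": 0},
  {"x": 0,"y": 0,"z": 0.055,"roll": 0},
  {"x": 0,"y": 0,"z": 0.075,"roll": 0},
  {"x": 0,"y": 0,"z": 0.088,"roll": 0},
  {"x": 0,"y": 0,"z": 0.094,"roll": 0},
  {"x": 0,"y": 0,"z": 0.0965,"roll": 0},
  {"x": 0,"y": 0,"z": 0.0965,"roll": 0},
  {"x": 0,"y": 0,"z": 0.0965,"roll": 0},
])

```text
time_s: 23.0
ee_pos: [513.9, -267.8, 113.4]
tool_rot: [[-0.0, 1.0, 0.001], [1.0, 0.0, -0.001], [-0.001, 0.001, -1.0]]
wrist_force: [-0.1, -0.1, -0.1]
finger_gap: 41.2
gripper_force: 25.8
```

Call:
send_rows([
  {"x": 0,"y": 0,"z": 0.0007,"roll": 0},
  {"x": 0,"y": 0,"z": 0.0014,"roll": 0},
  {"x": 0,"y": 0,"z": 0.0019,"roll": 0},
  {"x": 0,"y": 0,"z": 0.0019,"roll": 0},
  {"x": 0,"y": 0,"z": 0.0019,"roll": 0},
])

```text
time_s: 23.5
ee_pos: [513.7, -267.9, 111.7]
tool_rot: [[0.0, 1.0, 0.001], [1.0, -0.0, -0.001], [-0.001, 0.001, -1.0]]
wrist_force: [-2.5, 1.7, 7.0]
finger_gap: 41.1
gripper_force: 26.5
```

Call:
send_rows([
  {"x": 0,"y": 0,"z": 0,"roll": 0},
  {"x": 0,"y": 0,"z": 0,"roll": 0},
  {"x": 0,"y": 0,"z": 0,"roll": 0},
  {"x": 0,"y": 0,"z": 0,"roll": 0},
  {"x": 0,"y": 0,"z": 0,"roll": 0},
  {"x": 0,"y": 0,"z": 0,"roll": 0},
], fingers=0)

```text
time_s: 24.1
ee_pos: [513.5, -267.7, 110.6]
tool_rot: [[-0.0, 1.0, -0.0], [1.0, 0.0, 0.0], [0.0, -0.0, -1.0]]
wrist_force: [-0.6, -0.6, 0.9]
finger_gap: 85.6
gripper_force: 0.0
```

Call:
send_rows([
  {"x": 0,"y": 0,"z": -0.02,"roll": 0},
  {"x": 0,"y": 0,"z": -0.05,"roll": 0},
  {"x": 0,"y": 0,"z": -0.1,"roll": 0},
  {"x": 0,"y": 0,"z": -0.13,"roll": 0},
  {"x": 0,"y": 0,"z": -0.15,"roll": 0},
  {"x": 0,"y": 0,"z": -0.15,"roll": 0},
  {"x": 0,"y": 0,"z": -0.15,"roll": 0},
])

```text
time_s: 24.8
ee_pos: [513.4, -267.6, 260.0]
tool_rot: [[-0.0, 1.0, -0.0], [1.0, 0.0, 0.0], [0.0, -0.0, -1.0]]
wrist_force: [-0.4, -0.1, -0.2]
finger_gap: 85.3
gripper_force: 0.0
```

```bash
python3 -c "
from h import *
c,im=snap('w10');cv2.imwrite('pics/w10c.png',cv2.resize(im[120:300,220:440],None,fx=2,fy=2))"
```

```text
24.8 [ 513.4 -267.6  260. ] [-0.4 -0.1 -0.2]
```

View pics/w10c.png

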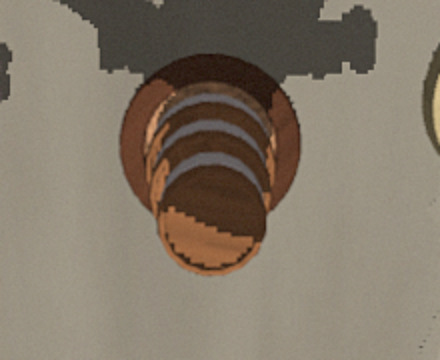

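The small canister is seated and centred (crop: lid at about (212,220)). Lastly the knobbed one.

Call:
send_rows([
  {"x": 0.04,"y": -0.018,"z": 0,"roll": 0},
  {"x": 0.08,"y": -0.036,"z": 0,"roll": 0},
  {"x": 0.12,"y": -0.056,"z": 0,"roll": 0},
  {"x": 0.148,"y": -0.071,"z": 0,"roll": 0},
  {"x": 0.148,"y": -0.071,"z": 0.03,"roll": 0},
  {"x": 0.148,"y": -0.071,"z": 0.07,"roll": 0},
  {"x": 0.148,"y": -0.071,"z": 0.1,"roll": 0},
  {"x": 0.148,"y": -0.071,"z": 0.1,"roll": 0},
  {"x": 0.148,"y": -0.071,"z": 0.1,"roll": 0},
  {"x": 0.148,"y": -0.071,"z": 0.1,"roll": 0},
])

```text
time_s: 25.85
ee_pos: [443.1, -120.0, 162.0]
tool_rot: [[0.0, 1.0, 0.002], [1.0, -0.0, -0.001], [-0.001, 0.002, -1.0]]
wrist_force: [0.0, -1.1, 0.7]
finger_gap: 85.5
gripper_force: 0.0
```

```bash
python3 -c "
from h import *
c,im=snap('w11');ell(im,c,38,(4,90,25),(18,230,255),300);cv2.imwrite('pics/w11c.png',cv2.resize(im[120:360,200:440],None,fx=2,fy=2))
w=np.load('pics/w10.npy',allow_pickle=True).item()
print('small',[at(w,220+u/2,120+v/2,146) for u,v in((212,276),(158,222),(266,222))])"
```

```text
25.85 [ 443.1 -120.   162. ] [ 0.  -1.1  0.7]
circle [411. 418.] 526.7 -309.9 r 24.0
circle [390. 355.] 509.9 -254.0 r 58.1
circle [593. 344.] 669.2 -230.9 r 37.6
circle [319. 223.] 438.1 -116.9 r 15.3
small [array([ 513.9, -289. ]), array([ 494. , -267.6]), array([ 533.9, -267.6])]
```

View pics/w11c.png

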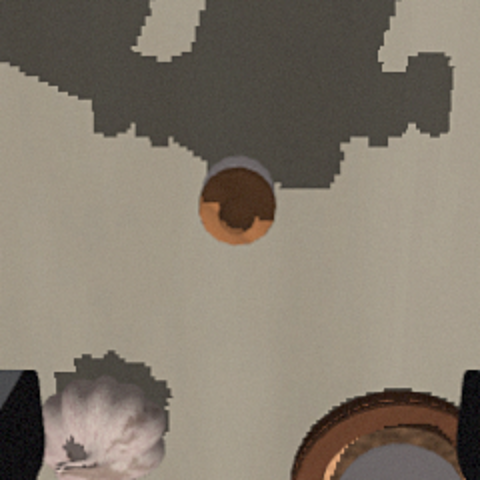

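The knobbed canister is at crop (238,205), fitted at (438,-117). The garlic and tower are well clear.

Call:
send_rows([
  {"x": 0.002,"y": -0.005,"z": 0.03,"roll": 0},
  {"x": 0.002,"y": -0.005,"z": 0.06,"roll": 0},
  {"x": 0.002,"y": -0.005,"z": 0.09,"roll": 0},
  {"x": 0.002,"y": -0.005,"z": 0.12,"roll": 0},
  {"x": 0.002,"y": -0.005,"z": 0.14,"roll": 0},
  {"x": 0.002,"y": -0.005,"z": 0.15,"roll": 0},
  {"x": 0.002,"y": -0.005,"z": 0.154,"roll": 0},
  {"x": 0.002,"y": -0.005,"z": 0.154,"roll": 0},
  {"x": 0.002,"y": -0.005,"z": 0.154,"roll": 0},
])

```text
time_s: 26.8
ee_pos: [438.2, -117.9, 7.7]
tool_rot: [[-0.0, 1.0, 0.002], [1.0, 0.0, -0.001], [-0.001, 0.002, -1.0]]
wrist_force: [0.8, -0.8, -0.3]
finger_gap: 85.4
gripper_force: 0.0
```

Call:
send_rows([
  {"x": 0,"y": 0,"z": 0,"roll": 0},
  {"x": 0,"y": 0,"z": 0,"roll": 0},
  {"x": 0,"y": 0,"z": 0,"roll": 0},
  {"x": 0,"y": 0,"z": 0,"roll": 0},
  {"x": 0,"y": 0,"z": 0,"roll": 0},
  {"x": 0,"y": 0,"z": 0,"roll": 0},
  {"x": 0,"y": 0,"z": 0,"roll": 0},
  {"x": 0,"y": 0,"z": 0,"roll": 0},
  {"x": 0,"y": 0,"z": 0,"roll": 0},
], fingers=1, force=20)

```text
time_s: 27.7
ee_pos: [437.6, -117.7, 6.9]
tool_rot: [[-0.0, 1.0, 0.0], [1.0, 0.0, -0.0], [-0.0, 0.0, -1.0]]
wrist_force: [-1.6, -0.5, 5.0]
finger_gap: 29.9
gripper_force: 20.2
```

Call:
send_rows([
  {"x": 0,"y": 0,"z": -0.015,"roll": 0},
  {"x": 0,"y": 0,"z": -0.04,"roll": 0},
  {"x": 0,"y": 0,"z": -0.08,"roll": 0},
  {"x": 0,"y": 0,"z": -0.12,"roll": 0},
  {"x": 0,"y": 0,"z": -0.16,"roll": 0},
  {"x": 0,"y": 0,"z": -0.2,"roll": 0},
  {"x": 0,"y": 0,"z": -0.22,"roll": 0},
  {"x": 0,"y": 0,"z": -0.22,"roll": 0},
])

```text
time_s: 28.5
ee_pos: [438.4, -118.0, 229.3]
tool_rot: [[0.0, 1.0, 0.005], [1.0, -0.0, -0.002], [-0.002, 0.005, -1.0]]
wrist_force: [-0.4, 0.1, -1.4]
finger_gap: 28.9
gripper_force: 20.1
```

Call:
send_rows([
  {"x": -0.03,"y": 0.015,"z": 0,"roll": 0},
  {"x": -0.07,"y": 0.035,"z": 0,"roll": 0},
  {"x": -0.11,"y": 0.055,"z": 0,"roll": 0},
  {"x": -0.14,"y": 0.07,"z": 0,"roll": 0},
  {"x": -0.1505,"y": 0.0755,"z": 0,"roll": 0},
  {"x": -0.1505,"y": 0.0755,"z": 0,"roll": 0},
  {"x": -0.1505,"y": 0.0755,"z": 0,"roll": 0},
  {"x": -0.1505,"y": 0.0755,"z": 0,"roll": 0},
])

```text
time_s: 29.3
ee_pos: [512.7, -267.1, 226.6]
tool_rot: [[-0.001, 1.0, -0.0], [1.0, 0.001, 0.0], [0.0, -0.0, -1.0]]
wrist_force: [0.5, 0.3, -0.6]
finger_gap: 29.7
gripper_force: 20.1
```

Call:
send_rows([
  {"x": 0,"y": 0,"z": 0.02,"roll": 0},
  {"x": 0,"y": 0,"z": 0.04,"roll": 0},
  {"x": 0,"y": 0,"z": 0.056,"roll": 0},
  {"x": 0,"y": 0,"z": 0.066,"roll": 0},
  {"x": 0,"y": 0,"z": 0.072,"roll": 0},
  {"x": 0,"y": 0,"z": 0.075,"roll": 0},
  {"x": 0,"y": 0,"z": 0.075,"roll": 0},
  {"x": 0,"y": 0,"z": 0.075,"roll": 0},
  {"x": 0,"y": 0,"z": 0.075,"roll": 0},
])

```text
time_s: 30.2
ee_pos: [513.2, -268.3, 152.2]
tool_rot: [[0.0, 1.0, 0.001], [1.0, -0.0, -0.0], [-0.0, 0.001, -1.0]]
wrist_force: [0.2, -1.3, -0.3]
finger_gap: 29.5
gripper_force: 20.1
```

About 3 mm left to touch.

Call:
send_rows([
  {"x": 0,"y": 0,"z": 0.001,"roll": 0},
  {"x": 0,"y": 0,"z": 0.002,"roll": 0},
  {"x": 0,"y": 0,"z": 0.0028,"roll": 0},
  {"x": 0,"y": 0,"z": 0.0034,"roll": 0},
  {"x": 0,"y": 0,"z": 0.0034,"roll": 0},
  {"x": 0,"y": 0,"z": 0.0034,"roll": 0},
])

```text
time_s: 30.8
ee_pos: [513.2, -268.3, 148.9]
tool_rot: [[-0.0, 1.0, 0.001], [1.0, 0.0, -0.0], [-0.0, 0.001, -1.0]]
wrist_force: [-1.4, 0.7, 5.7]
finger_gap: 29.4
gripper_force: 20.6
```

Contact. Releasing and rising clear.

Call:
send_rows([
  {"x": 0,"y": 0,"z": 0,"roll": 0},
  {"x": 0,"y": 0,"z": 0,"roll": 0},
  {"x": 0,"y": 0,"z": 0,"roll": 0},
  {"x": 0,"y": 0,"z": 0,"roll": 0},
  {"x": 0,"y": 0,"z": 0,"roll": 0},
  {"x": 0,"y": 0,"z": 0,"roll": 0},
  {"x": 0,"y": 0,"z": 0,"roll": 0},
], fingers=0)

```text
time_s: 31.5
ee_pos: [513.0, -268.2, 148.3]
tool_rot: [[-0.0, 1.0, 0.0], [1.0, 0.0, -0.0], [-0.0, 0.0, -1.0]]
wrist_force: [0.3, -0.7, 0.0]
finger_gap: 85.4
gripper_force: 0.0
```

Call:
send_rows([
  {"x": 0,"y": 0,"z": -0.02,"roll": 0},
  {"x": 0,"y": 0,"z": -0.05,"roll": 0},
  {"x": 0,"y": 0,"z": -0.09,"roll": 0},
  {"x": 0,"y": 0,"z": -0.12,"roll": 0},
  {"x": 0,"y": 0,"z": -0.14,"roll": 0},
  {"x": 0,"y": 0,"z": -0.14,"roll": 0},
  {"x": 0,"y": 0,"z": -0.14,"roll": 0},
])

```text
time_s: 32.2
ee_pos: [512.9, -268.1, 287.7]
tool_rot: [[0.0, 1.0, -0.0], [1.0, -0.0, 0.0], [0.0, -0.0, -1.0]]
wrist_force: [0.4, 0.9, -0.3]
finger_gap: 85.5
gripper_force: 0.0
```

```bash
python3 -c "
from h import *
c,im=snap('w12');s=eyes.read_camera('scene');d=eyes.read_camera('side')
cv2.imwrite('pics/fin.png',np.hstack([cv2.resize(a,(390,390),interpolation=cv2.INTER_CUBIC) for a in (s[210:370,310:470],im[120:300,235:415])]))
P=proj(eyes.calibration('scene'),[[513.5,-267.5,z] for z in(0,62,106,146,194)]);print(P.round())"
```

```text
32.2 [ 512.9 -268.1  287.7] [ 0.4  0.9 -0.3]
[[397. 339.]
 [401. 305.]
 [403. 280.]
 [406. 255.]
 [409. 223.]]
```

View pics/fin.png

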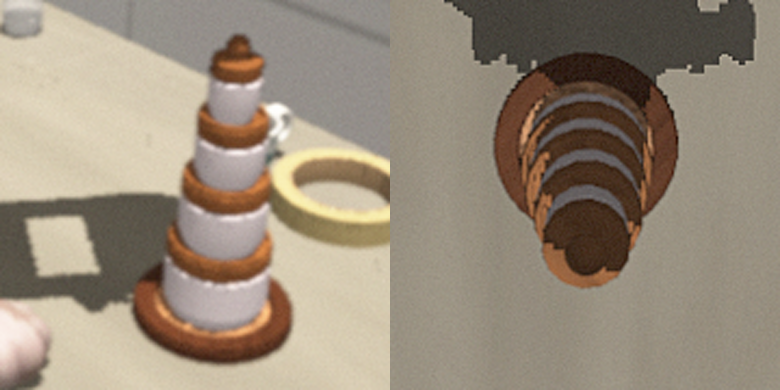

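The picture shows the four-canister tower upright and concentric on the stand: knob at (238,45) in the left crop and (585,255) in the right one. The gripper is clear, so I'm handing in.

```bash
python3 -c "
from station import ticket
print(ticket.finish_job())"
```

```text
the job is handed in; nothing more can be done
None
```

The four-canister tower stands on the stand, released and upright in the last pictures, and the job was handed in at about 32 s; the hand-in returned no verdict.

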